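# Count along the cup rack and slide the cup into the third gap

### The arm

A 7-joint arm with a two-finger parallel gripper is mounted at the origin on the work surface. World frame = base frame: x ahead of the robot, y to its left, z up, the work surface at z = 0. Lengths are in m, angles in rad, forces in N, time in s.
With the tool pointing down it reaches from about 0.4 to 0.925 m from the base axis. Payload 5.6 kg.
Tool frame: the origin (TCP) lies midway between the tips of the shut fingers; the grasp point (between the pads) lies 19 mm behind it; x points along the fingers, y is the direction in which the jaws open and shut, and the axes are right-handed (so a half turn about x gives the same grasp; the last joint's range is limited). The gripper opens to 85 mm and grips with 20 to 120 N. Pads are 22 mm wide; open, the fingers measure 114 mm over their backs; the gripper's body (76 mm by 85 mm) begins 54 mm behind the grasp point. The pads swing forward as they close: fully open they stand 13 mm farther back than shut.
Start: joints at [1.303, 0.468, -0.012, 1.603, 0.006, 1.071, -0.056], TCP at [0.145, -0.634, 0.231] pointing down, gripper open.
Joint ranges: [-2.53, 2.53], [-0.31, 2.02], [-1.57, 1.55], [0.28, 2.44], [-1.29, 4.43], [0.15, 1.84], [-2.92, 2.92]. Speed limits (rad/s): [2.57, 2.57, 3.14, 3.14, 3.14, 3.14, 3.14].

### API

Orientations are given as a unit quaternion [x, y, z, w].
In Python, from plant import manip gives the robot as it stands.
- The arm moves only by the tool send_rows, never from a script. Its argument "targets" is a list of rows, each an object of numbers: "grip": the closure, from -1 (fully open) to 1 (shut), so that 0 is half open; "dx", "dy", "dz": the shift along the world's x, y, z in m; "roll": the turn about the world's z in rad. A call has exactly 8 rows; each row is the pose to reach, as a shift and turn from the pose measured when the call began; what a row does not reach only later rows make up. A row lasts 1/8 s, in which the tool goes at most 62.5 mm and 10.7 degrees, less where a joint would pass 70% of its speed; a pose out of reach is approached as far as the arm can. A call with a gripper value outside its range is refused whole. The fingers move at their own pace and stop on an object; "squeeze" is the grip in N (left out, the last holds). Time passes only in rows, so rows that repeat a pose let the fingers close, or fill a call up. It gives the time, the measured TCP pose, the force and the opening at its end, in the units of the state.
- manip.get_obs(): the state, without advancing time (a new reading comes with each control period).
- manip.get_image(name): name is "scene" or "top" or "wrist"; returns a dict with "color" (400x640x3 uint8, red, green, blue), "intrinsics" (3x3 intrinsics, pixels), "rvec" (rotation vector, rad) and "tvec" (3), from world to camera coordinates, as OpenCV has them. Camera axes: x right, y down, z forward; pixel columns grow to the right and rows downward; lengths in m; the calibration is good to about 2 mm. A picture is of the moment at which its call begins. There is no depth.
- manip.finish_job(): hands the job in, once; it reports no verdict.
The state is a dict: "t": time; "q": joint angles; "qvel": joint speeds; "effort": joint torques, N m; "tcp_pos": TCP position; "eef_rot": TCP orientation; "contact_force": force on the tool from outside, world axes, zero at the start; "wrist_torque": the same for the moment, N m; "width": finger opening in m.
Only numpy, scipy, OpenCV 4.12 (cv2) and the standard library are available. Lean on these libraries where they do the work, as an engineer would, in place of code of your own. Each camera call takes 0.05 s, during which the arm holds its last target. There are 200 camera calls.

### The job

Count the gaps of the steel cup rack with a fingertip: starting at the thick end post, touch that post, then the front end of the first divider after it, then the front end of the second. Then push the upturned copper cup that stands out on the counter into the third gap counted from the thick post, the one just beyond that second divider, until the whole cup is behind the front ends of the dividers. Slide it gently, standing on the counter, without gripping, lifting or tipping it, and leave everything else where it is.

Things in the scene. Friction and masses are not known exactly. Their poses are not given: they have to be found in the camera images.
- rack: Fixed steel rack, no floor: 6 lanes, 132 mm long, open towards the robot, back wall. Dividers 5 mm thick, 38 high, 76 apart, each with a round post (10 across, 42 high) at its front. Origin: counter level, middle of the line of front-post centres; x into the lanes, y along the front to the thick post (robot's left). Posts at y = 228 (thick one: 236), 152, 76, 0, -76, -152, -228 mm; third gap: y 0 to 76
- end_post: Thick end post of the rack where the count begins: round, 26 mm across, 55 mm high; its front is flush with the dividers' fronts (5 mm before the line of their centres, its own centre 8 mm behind that line). Origin at the centre of its foot; fixed to the rack
- divider1: Round front end (10 mm across, 42 mm high) of the first divider after the thick post. Origin at the centre of its foot; fixed to the rack
- divider2: Round front end (10 mm across, 42 mm high) of the second divider after the thick post; the third gap lies just beyond it. Origin at the centre of its foot; fixed to the rack
- gap3 (a point): Middle of the mouth of the third gap, at counter level, half-way between the centres of the posts either side (y = 38 mm in the rack's frame)
- cup: The cup to push: loose copper cup standing upside down on the open counter between the robot and the rack, 56 mm across at the rim below, 52 mm near the top, 62 mm high, about 0.11 to 0.22 kg. Origin at the centre of its underside, z up. It slides on the counter when pushed low down
- stored_a: copper cup like the one to be pushed, 56 mm across the rim, 62 mm high, upside down, stored at the back of the second gap; origin at the centre of its underside. Leave alone
- stored_b: copper cup like the one to be pushed, 56 mm across the rim, 62 mm high, upside down, stored at the back of the fifth gap; origin at the centre of its underside. Leave alone
- jar: small amber jar with a steel lid, 52 mm across, 75 mm high, standing loose on the counter before the rack, on the other side from the cup; origin at the centre of its underside. Leave alone
- ramekin: white bowl, 84 mm across, 45 mm high, to the robot's right; origin at the centre of its underside. Leave alone
- shaker: steel cocktail shaker, 86 mm across, 193 mm high, to the robot's right; origin at the centre of its underside. Leave alone
- syrup: amber bottle, 68 mm across, 220 mm high, to the robot's left; origin at the centre of its underside. Leave alone
- cordial: green bottle, 72 mm across, 230 mm high, to the robot's left; origin at the centre of its underside. Leave alone
- jigger: steel double-cone measure, 46 mm across, 85 mm high, to the robot's left; origin at the centre of its underside. Leave alone
There are look-alikes about, which are no part of the job. Leave any green or pink look-alike of the cup alone.

How it is judged:
By the outcome, as a careful person would: the job done as asked, in the order asked, and still so for the second after the job is handed in, with the robot touching nothing.
It also fails if it takes over 72 s, if anything falls off the work surface, if the arm or the gripper's body presses on something with over 40 N, if the wrist force passes 120 N, or if a joint passes its speed limit or range.

## Working session

There is one attempt and no reset: what is moved stays moved. The work goes in short steps, Python scripts to look and compute and a tool call to move; the robot and the scene stay as the last step left them, time stands still between calls to the robot, and variables do not carry over. Pictures are saved under pics/ and viewed, about 8 in all and at most 12, crops included, and the job is handed in when it is done.

Besides the shell and the picture viewer there is one more tool, called as a command line: name --argument value ..., lists and objects as JSON in quotes. send_rows: Moves the arm, as the interface text tells. Its arguments: {"type":"object","properties":{"targets":{"type":"array"},"squeeze":{"type":"number"}},"required":["targets"]}

```bash
mkdir -p pics
cat > h.py <<'E'
import numpy as np, cv2
from plant import manip
def grab(n,f=None):
    d=manip.get_image(n)
    if f: cv2.imwrite('pics/'+f,d['color'][:,:,::-1])
    return d
def ray(d,uv,z):
    R=cv2.Rodrigues(np.array(d['rvec'],float))[0]; t=np.array(d['tvec'],float).ravel()
    v=R.T@np.linalg.inv(np.array(d['intrinsics']))@np.array([uv[0],uv[1],1.])
    c=-R.T@t
    return c+v*(z-c[2])/v[2]
def proj(d,p):
    return cv2.projectPoints(np.array(p,float).reshape(-1,1,3),np.array(d['rvec'],float),np.array(d['tvec'],float),np.array(d['intrinsics'],float),None)[0].reshape(-1,2)
E
python3 - <<'E'
from h import *
import pickle
for n in('top','scene'):
    d=grab(n,n+'1.png'); pickle.dump(d,open(n+'.pkl','wb'))
    R=cv2.Rodrigues(np.array(d['rvec'],float))[0]; print(n,-R.T@np.array(d['tvec']).ravel(),R[2])
o=manip.get_obs();print(o['t'],o['tcp_pos'],o['eef_rot'],o['contact_force'],o['width'])
E
```

```text
top [0.23564041 0.04266015 1.37541881] [ 0.19361986 -0.025866   -0.98073559]
scene [1.05798407 0.61914281 0.92715175] [-0.45791761 -0.48311565 -0.74626452]
0.1 [ 0.14469997 -0.63313379  0.23039486] [-0.70252926 -0.07987159  0.7027654  -0.07870173] [ 0.06666226 -0.15515189 -0.2345341 ] 0.08510950084441192
```

View pics/top1.png

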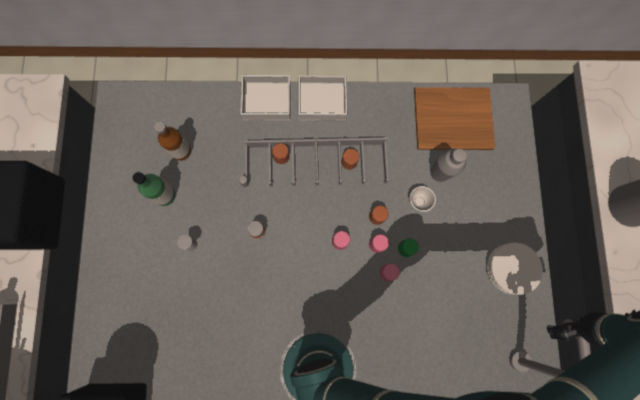

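View pics/scene1.png

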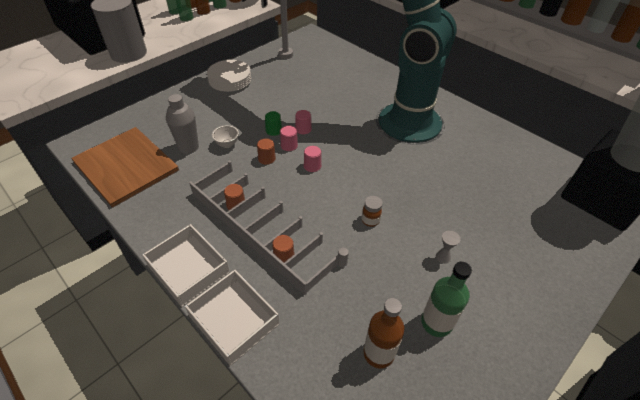

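The top view shows the thick post at about (244,180) and the divider fronts at x≈270, 294, 317, 340, 363 and 386, y≈183.

There are three copper candidates: (280,153) and (350,158) are stored inside the rack, and (379,214) stands on the open counter, so (379,214) is the cup to push. The look-alikes to leave are pink at (341,240), (380,243) and (390,272), and green at (409,247). Next I'll confirm this in an enlarged crop.

Run:
```python
from h import *
import pickle
d=pickle.load(open('top.pkl','rb')); s=pickle.load(open('scene.pkl','rb'))
a=d['color'][120:290,230:430][:,:,::-1]
cv2.imwrite('pics/topc.png',cv2.resize(a,None,fx=4,fy=3.5,interpolation=cv2.INTER_CUBIC)[:600])
cv2.imwrite('pics/scenec.png',cv2.resize(s['color'][100:300,180:380][:,:,::-1],None,fx=4,fy=3,interpolation=cv2.INTER_CUBIC))
for nm,im in(('top',d),('scene',s)):
    hsv=cv2.cvtColor(im['color'],cv2.COLOR_RGB2HSV)
    for lab,lo,hi in(('cop',(3,130,70),(14,255,255)),('pink',(165,90,70),(180,255,255)),('green',(50,120,30),(80,255,255))):
        m=cv2.inRange(hsv,lo,hi); n,_,st,c=cv2.connectedComponentsWithStats(m)
        for i in range(1,n):
            if 60<st[i,4]<1500: print(nm,lab,st[i],c[i].round(1),ray(im,c[i],.04).round(3))
for uv in[(244,180),(270,183),(294,184),(317,184),(340,184),(363,183),(386,181)]: print(ray(d,uv,.042).round(3))
```

```text
top cop [158 129  21  21 306] [169.1 139.9] [0.715 0.478 0.04 ]
top cop [273 143  15  21 256] [280.2 152.9] [0.672 0.117 0.04 ]
top cop [342 149  17  20 256] [349.7 158.3] [ 0.654 -0.109  0.04 ]
top cop [370 206  18  18 249] [378.5 214.4] [ 0.469 -0.197  0.04 ]
top pink [332 231  18  18 254] [340.6 239.6] [ 0.388 -0.075  0.04 ]
top pink [370 234  19  19 278] [378.9 243.1] [ 0.377 -0.195  0.04 ]
top pink [380 264  20  17 269] [389.  271.9] [ 0.288 -0.223  0.04 ]
top green [399 239  19  18 250] [407.9 247.3] [ 0.363 -0.286  0.04 ]
scene cop [257 139  18  25 319] [266.3 150.1] [ 0.473 -0.189  0.04 ]
scene cop [224 184  20  25 330] [233.6 194.4] [ 0.656 -0.111  0.04 ]
scene cop [273 235  20  27 388] [283.3 246.5] [0.672 0.117 0.04 ]
scene cop [378 316  26  26 377] [392.8 331.3] [0.648 0.448 0.04 ]
scene pink [280 110  31  41 704] [295.1 130.4] [ 0.345 -0.199  0.04 ]
scene pink [304 146  17  26 396] [312.  158.4] [ 0.397 -0.066  0.04 ]
scene green [265 112  16  23 305] [272.6 123.1] [ 0.374 -0.277  0.04 ]
[0.58  0.232 0.042]
[0.57  0.149 0.042]
[0.567 0.072 0.042]
[ 0.567 -0.002  0.042]
[ 0.567 -0.076  0.042]
[ 0.571 -0.15   0.042]
[ 0.577 -0.225  0.042]
```

View pics/topc.png

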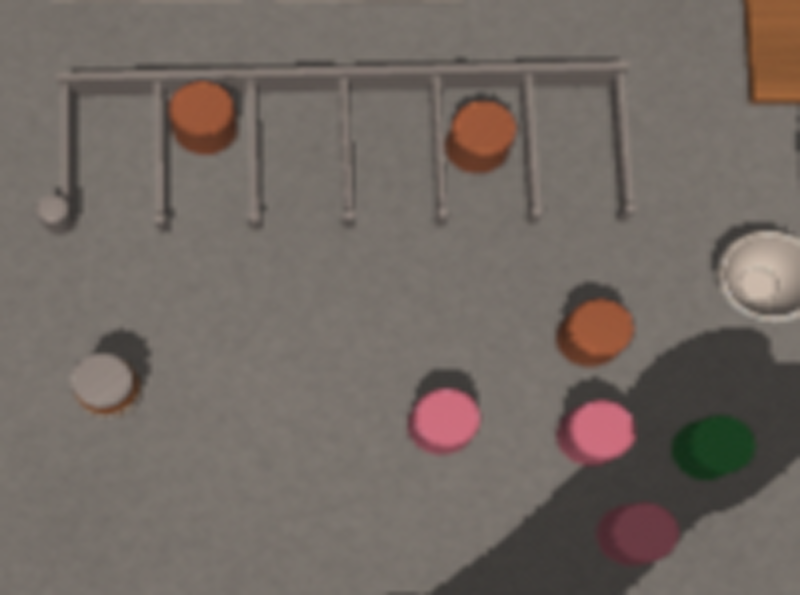

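View pics/scenec.png

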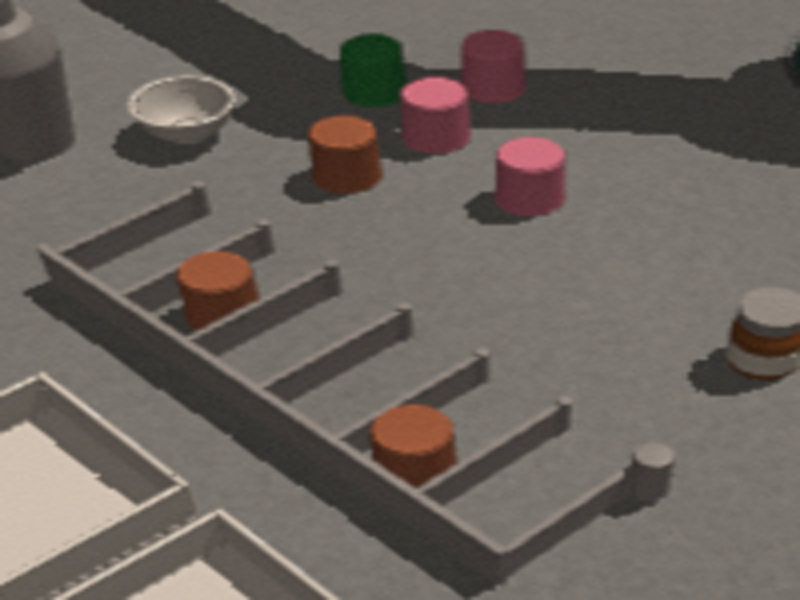

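The crops confirm that the only copper cup outside the rack is the one at top pixel (379,214) and scene pixel (266,150). The third gap lies between crop posts x=254 and x=348, and it is empty. Next I'll fit the rack pose from the post tops in both views.

```bash
cat > fit.py <<'E'
from h import *
import pickle
from scipy.optimize import least_squares
from scipy.spatial.transform import Rotation as Ro
d=pickle.load(open('top.pkl','rb')); s=pickle.load(open('scene.pkl','rb'))
T=np.array([(53,208),(161,215),(254,215),(348,213),(441,212),(535,210),(628,208)],float)
S=np.array([(653,455),(565,403),(482,356),(404,310),(332,267),(265,226),(199,187)],float)
T=np.c_[229.6+T[:,0]/4,119.6+T[:,1]/3.5]; S=np.c_[179.6+S[:,0]/4,99.6+S[:,1]/3]
L=np.array([[8,236,55]]+[[0,y,42] for y in(152,76,0,-76,-152,-228)])/1e3
def W(p,l): 
    c,n=np.cos(p[2]),np.sin(p[2]); return np.c_[p[0]+c*l[:,0]-n*l[:,1],p[1]+n*l[:,0]+c*l[:,1],l[:,2]]
def fit(vs): return least_squares(lambda p:np.concatenate([(proj(v,W(p,L))-q).ravel() for v,q in vs]),[.567,0,0],loss='soft_l1')
for vs in([(d,T)],[(s,S)],[(d,T),(s,S)]):
    r=fit(vs); print(r.x.round(4),np.sqrt(np.mean(r.fun**2)).round(2))
L0=L.copy();L0[:,2]=0
print(W(r.x,L0)[:4].round(4), 'gap',W(r.x,np.array([[0,.038,0],[.04,.038,0]])).round(4))
o=manip.get_obs();print(Ro.from_quat(o['eef_rot']).as_matrix().round(3))
# cup: top-disc via top edge bounding, two-view on whole blob ~ z .035
for z in(.03,.035,.04):print(z,ray(d,(378.5,214.4),z)[:2].round(4),ray(s,(266.3,150.1),z)[:2].round(4))
E
python3 fit.py
```

```text
[ 0.5788 -0.0008  0.0229] 0.36
[0.5818 0.0037 0.0243] 0.44
[0.5798 0.0011 0.0227] 0.68
[[0.5825 0.2372 0.    ]
 [0.5764 0.153  0.    ]
 [0.5781 0.077  0.    ]
 [0.5798 0.0011 0.    ]] gap [[0.5789 0.0391 0.    ]
 [0.6189 0.04   0.    ]]
[[-0.001  0.223 -0.975]
 [ 0.002 -0.975 -0.223]
 [-1.    -0.002  0.   ]]
0.03 [ 0.4702 -0.1988] [ 0.466  -0.1988]
0.035 [ 0.4693 -0.1979] [ 0.4693 -0.1942]
0.04 [ 0.4685 -0.197 ] [ 0.4726 -0.1897]
```

send_rows --targets '[{"dx": 0.04,"dy": 0.035,"dz": 0,"roll": 0,"grip": 1},{"dx": 0.08,"dy": 0.075,"dz": 0,"roll": -0.05,"grip": 1},{"dx": 0.12,"dy": 0.11,"dz": 0,"roll": -0.1,"grip": 1},{"dx": 0.16,"dy": 0.15,"dz": 0,"roll": -0.15,"grip": 1},{"dx": 0.2,"dy": 0.19,"dz": 0,"roll": -0.2,"grip": 1},{"dx": 0.24,"dy": 0.23,"dz": 0,"roll": -0.2,"grip": 1},{"dx": 0.28,"dy": 0.26,"dz": 0,"roll": -0.2,"grip": 1},{"dx": 0.305,"dy": 0.285,"dz": 0,"roll": -0.2,"grip": 1}]' --squeeze 20

```text
t: 1.1
tcp_pos: [0.4516, -0.346, 0.2302]
eef_rot: [0.707, 0.01, -0.707, 0.009]
contact_force: [-0.7, -0.9, 0.8]
width: 0.0003
```

send_rows --targets '[{"dx": 0.01,"dy": 0.04,"dz": 0,"roll": 0,"grip": 1},{"dx": 0.02,"dy": 0.1,"dz": 0,"roll": 0,"grip": 1},{"dx": 0.03,"dy": 0.16,"dz": 0,"roll": 0,"grip": 1},{"dx": 0.04,"dy": 0.22,"dz": 0,"roll": 0,"grip": 1},{"dx": 0.05,"dy": 0.28,"dz": 0,"roll": 0,"grip": 1},{"dx": 0.06,"dy": 0.34,"dz": 0,"roll": 0,"grip": 1},{"dx": 0.065,"dy": 0.4,"dz": 0,"roll": 0,"grip": 1},{"dx": 0.065,"dy": 0.46,"dz": -0.01,"roll": 0,"grip": 1}]'

```text
t: 2.1
tcp_pos: [0.517, 0.1159, 0.2205]
eef_rot: [0.708, 0.01, -0.706, 0.009]
contact_force: [0.5, 0.0, -0.3]
width: 0.0001
```

send_rows --targets '[{"dx": 0,"dy": 0.05,"dz": -0.02,"roll": 0,"grip": 1},{"dx": 0,"dy": 0.1,"dz": -0.05,"roll": 0,"grip": 1},{"dx": 0,"dy": 0.12,"dz": -0.09,"roll": 0,"grip": 1},{"dx": 0,"dy": 0.123,"dz": -0.13,"roll": 0,"grip": 1},{"dx": 0,"dy": 0.123,"dz": -0.16,"roll": 0,"grip": 1},{"dx": 0,"dy": 0.123,"dz": -0.185,"roll": 0,"grip": 1},{"dx": 0,"dy": 0.123,"dz": -0.19,"roll": 0,"grip": 1},{"dx": 0,"dy": 0.123,"dz": -0.19,"roll": 0,"grip": 1}]'

```text
t: 3.1
tcp_pos: [0.5171, 0.239, 0.0306]
eef_rot: [0.708, 0.01, -0.707, 0.009]
contact_force: [0.8, 0.8, 0.7]
width: 0.0001
```

send_rows --targets '[{"dx": 0.015,"dy": 0,"dz": 0,"roll": 0,"grip": 1},{"dx": 0.025,"dy": 0,"dz": 0,"roll": 0,"grip": 1},{"dx": 0.03,"dy": 0,"dz": 0,"roll": 0,"grip": 1},{"dx": 0.032,"dy": 0,"dz": 0,"roll": 0,"grip": 1},{"dx": 0.034,"dy": 0,"dz": 0,"roll": 0,"grip": 1},{"dx": 0.036,"dy": 0,"dz": 0,"roll": 0,"grip": 1},{"dx": 0.038,"dy": 0,"dz": 0,"roll": 0,"grip": 1},{"dx": 0.038,"dy": 0,"dz": 0,"roll": 0,"grip": 1}]'

```text
t: 4.1
tcp_pos: [0.5552, 0.239, 0.0307]
eef_rot: [0.708, 0.01, -0.706, 0.009]
contact_force: [0.2, 0.4, 0.3]
width: 0.0001
```

Run:
```python
from h import *
d=grab('wrist'); s=grab('scene'); 
b=cv2.resize(s['color'][190:310,280:440],(640,480),interpolation=cv2.INTER_CUBIC)
cv2.imwrite('pics/touch1.png',b[:,:,::-1])
```

```text
(no output)
```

View pics/touch1.png

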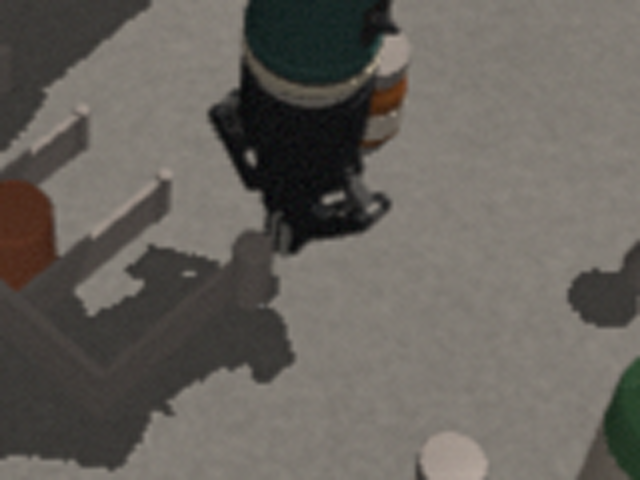

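The finger is directly in front of the thick post (crop 280,240 against the post at 255,265) but not touching yet. I'll creep forward.

send_rows --targets '[{"dx": 0.001,"dy": 0,"dz": 0,"roll": 0,"grip": 1},{"dx": 0.002,"dy": 0,"dz": 0,"roll": 0,"grip": 1},{"dx": 0.003,"dy": 0,"dz": 0,"roll": 0,"grip": 1},{"dx": 0.004,"dy": 0,"dz": 0,"roll": 0,"grip": 1},{"dx": 0.005,"dy": 0,"dz": 0,"roll": 0,"grip": 1},{"dx": 0.006,"dy": 0,"dz": 0,"roll": 0,"grip": 1},{"dx": 0.006,"dy": 0,"dz": 0,"roll": 0,"grip": 1},{"dx": 0.006,"dy": 0,"dz": 0,"roll": 0,"grip": 1}]'

```text
t: 5.2
tcp_pos: [0.5595, 0.239, 0.0304]
eef_rot: [-0.707, -0.01, 0.708, -0.009]
contact_force: [-4.9, -0.4, 3.0]
width: 0.0002
```

Contact is confirmed: −4.9 N at x=0.5595, which matches the fit. Now divider 1.

send_rows --targets '[{"dx": -0.012,"dy": 0,"dz": 0,"roll": 0,"grip": 1},{"dx": -0.025,"dy": -0.005,"dz": 0,"roll": 0,"grip": 1},{"dx": -0.025,"dy": -0.035,"dz": 0,"roll": 0,"grip": 1},{"dx": -0.025,"dy": -0.065,"dz": 0,"roll": 0,"grip": 1},{"dx": -0.025,"dy": -0.085,"dz": 0,"roll": 0,"grip": 1},{"dx": -0.02,"dy": -0.086,"dz": 0,"roll": 0,"grip": 1},{"dx": -0.01,"dy": -0.086,"dz": 0,"roll": 0,"grip": 1},{"dx": -0.004,"dy": -0.086,"dz": 0,"roll": 0,"grip": 1}]'

```text
t: 6.2
tcp_pos: [0.5565, 0.1545, 0.0306]
eef_rot: [-0.707, -0.011, 0.707, -0.009]
contact_force: [0.1, 0.0, -0.2]
width: 0.0001
```

send_rows --targets '[{"dx": 0.001,"dy": 0,"dz": 0,"roll": 0,"grip": 1},{"dx": 0.002,"dy": 0,"dz": 0,"roll": 0,"grip": 1},{"dx": 0.003,"dy": 0,"dz": 0,"roll": 0,"grip": 1},{"dx": 0.004,"dy": 0,"dz": 0,"roll": 0,"grip": 1},{"dx": 0.005,"dy": 0,"dz": 0,"roll": 0,"grip": 1},{"dx": 0.006,"dy": 0,"dz": 0,"roll": 0,"grip": 1},{"dx": 0.006,"dy": 0,"dz": 0,"roll": 0,"grip": 1},{"dx": 0.006,"dy": 0,"dz": 0,"roll": 0,"grip": 1}]'

```text
t: 7.2
tcp_pos: [0.5617, 0.1545, 0.0305]
eef_rot: [-0.706, -0.011, 0.708, -0.009]
contact_force: [-3.9, 0.4, 3.0]
width: -0.0001
```

Divider 1 is touched (−3.9 N at x=0.5617). Now divider 2.

send_rows --targets '[{"dx": -0.012,"dy": 0,"dz": 0,"roll": 0,"grip": 1},{"dx": -0.025,"dy": -0.005,"dz": 0,"roll": 0,"grip": 1},{"dx": -0.025,"dy": -0.035,"dz": 0,"roll": 0,"grip": 1},{"dx": -0.025,"dy": -0.06,"dz": 0,"roll": 0,"grip": 1},{"dx": -0.025,"dy": -0.076,"dz": 0,"roll": 0,"grip": 1},{"dx": -0.02,"dy": -0.077,"dz": 0,"roll": 0,"grip": 1},{"dx": -0.01,"dy": -0.077,"dz": 0,"roll": 0,"grip": 1},{"dx": -0.003,"dy": -0.077,"dz": 0,"roll": 0,"grip": 1}]'

```text
t: 8.2
tcp_pos: [0.5599, 0.0788, 0.0306]
eef_rot: [-0.707, -0.012, 0.707, -0.009]
contact_force: [-0.1, 0.0, 0.1]
width: -0.0001
```

send_rows --targets '[{"dx": 0.001,"dy": 0,"dz": 0,"roll": 0,"grip": 1},{"dx": 0.002,"dy": 0,"dz": 0,"roll": 0,"grip": 1},{"dx": 0.003,"dy": 0,"dz": 0,"roll": 0,"grip": 1},{"dx": 0.004,"dy": 0,"dz": 0,"roll": 0,"grip": 1},{"dx": 0.005,"dy": 0,"dz": 0,"roll": 0,"grip": 1},{"dx": 0.006,"dy": 0,"dz": 0,"roll": 0,"grip": 1},{"dx": 0.006,"dy": 0,"dz": 0,"roll": 0,"grip": 1},{"dx": 0.006,"dy": 0,"dz": 0,"roll": 0,"grip": 1}]'

```text
t: 9.2
tcp_pos: [0.5638, 0.0787, 0.0303]
eef_rot: [-0.705, -0.012, 0.709, -0.01]
contact_force: [-6.5, -0.1, 4.1]
width: 0.0001
```

All three touches are done in order (−4.9, −3.9 and −6.5 N), each at the front face the fit predicted. Now I'll lift, move behind the cup and turn so the two slightly open fingers form a cradle.

send_rows --targets '[{"dx": -0.02,"dy": 0,"dz": 0,"roll": 0,"grip": 1},{"dx": -0.04,"dy": 0,"dz": 0.02,"roll": 0.1,"grip": 1},{"dx": -0.06,"dy": 0,"dz": 0.06,"roll": 0.28,"grip": 1},{"dx": -0.07,"dy": -0.02,"dz": 0.11,"roll": 0.46,"grip": 0.48},{"dx": -0.08,"dy": -0.06,"dz": 0.13,"roll": 0.64,"grip": 0.48},{"dx": -0.09,"dy": -0.11,"dz": 0.13,"roll": 0.82,"grip": 0.48},{"dx": -0.1,"dy": -0.16,"dz": 0.13,"roll": 1.0,"grip": 0.48},{"dx": -0.103,"dy": -0.21,"dz": 0.13,"roll": 1.18,"grip": 0.48}]'

```text
t: 10.2
tcp_pos: [0.4606, -0.1332, 0.1608]
eef_rot: [-0.579, -0.403, 0.582, -0.405]
contact_force: [1.0, -0.7, -0.8]
width: 0.0224
```

send_rows --targets '[{"dx": 0,"dy": -0.05,"dz": 0,"roll": 0.18,"grip": 0.48},{"dx": 0,"dy": -0.09,"dz": 0,"roll": 0.2,"grip": 0.48},{"dx": 0,"dy": -0.119,"dz": 0,"roll": 0.2,"grip": 0.48},{"dx": 0,"dy": -0.119,"dz": 0,"roll": 0.2,"grip": 0.48},{"dx": 0,"dy": -0.119,"dz": 0,"roll": 0.2,"grip": 0.48},{"dx": 0,"dy": -0.119,"dz": 0,"roll": 0.2,"grip": 0.48},{"dx": 0,"dy": -0.119,"dz": 0,"roll": 0.2,"grip": 0.48},{"dx": 0,"dy": -0.119,"dz": 0,"roll": 0.2,"grip": 0.48}]'

```text
t: 11.2
tcp_pos: [0.4608, -0.2517, 0.1609]
eef_rot: [-0.535, -0.459, 0.539, -0.461]
contact_force: [0.7, -0.0, -0.2]
width: 0.0224
```

Run:
```python
from h import *
from scipy.spatial.transform import Rotation as Ro
o=manip.get_obs();print(o['tcp_pos'],o['width'],o['q']);z=-Ro.from_quat(o['eef_rot']).as_matrix()[:,2];print(z,np.degrees(np.arctan2(z[1],z[0])))
d=grab('wrist','wrist1.png'); s=grab('scene')
R=cv2.Rodrigues(np.array(d['rvec'],float))[0]; print(-R.T@np.array(d['tvec']).ravel())
for n,im in(('w',d),('s',s)):
    m=cv2.inRange(cv2.cvtColor(im['color'],cv2.COLOR_RGB2HSV),(3,130,50),(14,255,255))
    k,_,st,c=cv2.connectedComponentsWithStats(m)
    for i in range(1,k):
        if st[i,4]>100: print(n,st[i],c[i].round(1),ray(im,c[i],.033)[:2].round(4))
```

```text
[ 0.46075524 -0.25171801  0.16086272] 0.022444089700431782 [ 0.9709047   0.44176027 -0.66433412  1.93717033  0.35649304  0.8795608
 -0.03169911]
[ 0.15302798  0.98820669 -0.00547428] 81.19742370499826
[ 0.47061337 -0.17856679  0.30390498]
w [ 474    0  102   38 2530] [513.9  14.1] [ 0.6468 -0.1245]
w [ 288  105   60   62 2911] [317.7 135.7] [ 0.4708 -0.1971]
w [  528   216   112   184 14717] [593.5 294. ] [ 0.7472 -0.4133]
s [191   0  19  14 184] [200.4   6.1] [ 0.0546 -1.1689]
s [288   2  29  18 162] [301.8  10.4] [-0.2549 -0.8143]
s [568   6  19  19 137] [577.3  17.1] [-1.0975  0.0773]
s [  72  127  106   80 4495] [124.2 165.5] [ 0.819  -0.4352]
s [  0 128  13  17 139] [  4.4 136. ] [ 1.0313 -0.8239]
s [257 139  18  25 380] [265.6 151. ] [ 0.4722 -0.1943]
s [224 184  20  25 356] [233.1 194.8] [ 0.6546 -0.1164]
s [363 207  18  12 107] [371.  213.7] [0.4269 0.1948]
s [273 235  20  27 411] [282.9 246.8] [0.6704 0.1134]
s [369 311  35  38 965] [385.9 330. ] [0.6531 0.435 ]
s [  0 351  24  49 328] [ 10.  378.3] [ 1.2851 -0.0231]
```

View pics/wrist1.png

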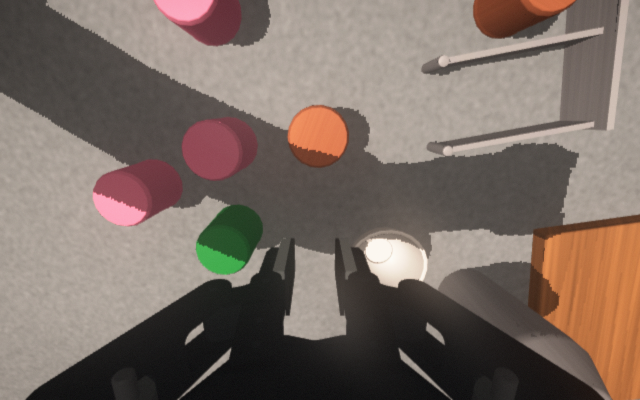

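The wrist view shows the copper cup at (318,135), straight ahead between the fingers. Pink (220,148), green (230,240) and the ramekin (390,260) are close by. I'll check clearances before descending.

Run:
```python
from h import *
d=grab('wrist')
for n,uv,z in(('ram',(390,260),.045),('ramleft',(355,258),.045),('ramtop',(388,232),.045),('greentop',(238,225),.062),('greenbot',(225,255),.03),('pink2top',(213,150),.062),('pink2right',(255,145),.03),('fL',(285,240),.16),('fR',(342,240),.16)): print(n,ray(d,uv,z)[:2].round(3))
print(proj(d,[[.461,-.252,.16],[.461,-.252,0.015],[.487,-.262,.015],[.435,-.262,.015]]).round(0))
```

```text
ram [ 0.525 -0.33 ]
ramleft [ 0.49  -0.322]
ramtop [ 0.525 -0.299]
greentop [ 0.387 -0.263]
greenbot [ 0.354 -0.306]
pink2top [ 0.382 -0.193]
pink2right [ 0.41  -0.197]
fL [ 0.444 -0.242]
fR [ 0.475 -0.246]
[[318. 253.]
 [316. 189.]
 [342. 194.]
 [293. 201.]]
```

send_rows --targets '[{"dx": 0,"dy": 0,"dz": -0.03,"roll": 0,"grip": 0.48},{"dx": 0,"dy": 0,"dz": -0.06,"roll": 0,"grip": 0.48},{"dx": 0,"dy": 0,"dz": -0.09,"roll": 0,"grip": 0.48},{"dx": 0,"dy": 0,"dz": -0.115,"roll": 0,"grip": 0.48},{"dx": 0,"dy": 0,"dz": -0.135,"roll": 0,"grip": 0.48},{"dx": 0,"dy": 0,"dz": -0.145,"roll": 0,"grip": 0.48},{"dx": 0,"dy": 0.003,"dz": -0.145,"roll": 0,"grip": 0.48},{"dx": 0.001,"dy": 0.006,"dz": -0.145,"roll": 0,"grip": 0.48}]'

```text
t: 12.35
tcp_pos: [0.4623, -0.246, 0.0165]
eef_rot: [-0.536, -0.459, 0.538, -0.461]
contact_force: [-0.8, -0.9, 1.1]
width: 0.0221
```

send_rows --targets '[{"dx": 0.0008,"dy": 0.005,"dz": 0,"roll": 0,"grip": 0.48},{"dx": 0.0015,"dy": 0.01,"dz": 0,"roll": 0,"grip": 0.48},{"dx": 0.002,"dy": 0.014,"dz": 0,"roll": 0,"grip": 0.48},{"dx": 0.003,"dy": 0.019,"dz": 0,"roll": 0,"grip": 0.48},{"dx": 0.004,"dy": 0.025,"dz": 0,"roll": 0,"grip": 0.48},{"dx": 0.0048,"dy": 0.031,"dz": 0,"roll": 0,"grip": 0.48},{"dx": 0.0057,"dy": 0.037,"dz": 0,"roll": 0,"grip": 0.48},{"dx": 0.0067,"dy": 0.043,"dz": 0,"roll": 0,"grip": 0.48}]'

```text
t: 13.35
tcp_pos: [0.469, -0.2026, 0.0165]
eef_rot: [-0.536, -0.459, 0.538, -0.461]
contact_force: [-0.6, -1.4, -0.4]
width: 0.0223
```

```bash
cat > cup.py <<'E'
from h import *
from scipy.spatial.transform import Rotation as Ro
o=manip.get_obs();t=o['tcp_pos'];z=-Ro.from_quat(o['eef_rot']).as_matrix()[:,2];print(o['t'],t.round(4) if hasattr(t,'round') else t,np.degrees(np.arctan2(z[1],z[0])).round(1),np.round(o['contact_force'],1))
for n in('scene','wrist','top'):
    im=grab(n)
    m=cv2.inRange(cv2.cvtColor(im['color'],cv2.COLOR_RGB2HSV),(3,130,50),(14,255,255))
    k,_,st,c=cv2.connectedComponentsWithStats(m)
    for i in range(1,k):
        p=ray(im,c[i],.036)
        if st[i,4]>90 and .4<p[0]<.75 and abs(p[1])<.25: print(n,st[i],p[:2].round(4))
E
python3 cup.py
```

```text
13.35 [ 0.469  -0.2026  0.0165] 81.2 [-0.6 -1.4 -0.4]
scene [263 143  17  26 387] [ 0.4758 -0.1635]
scene [224 184  20  25 356] [ 0.6557 -0.114 ]
scene [363 207  18  12 107] [0.4288 0.1961]
scene [273 235  20  27 409] [0.6717 0.1151]
wrist [ 611    0   29   75 1776] [ 0.603  -0.1171]
wrist [  247   136   137   159 15168] [ 0.4728 -0.1703]
top [273 143  15  21 256] [0.6732 0.1172]
top [342 149  17  20 260] [ 0.6552 -0.1096]
top [361 205  16  18 230] [ 0.4712 -0.1657]
```

The push works and the cup stays in the cradle about 36 mm ahead of the TCP. I'll keep going.

send_rows --targets '[{"dx": 0.001,"dy": 0.006,"dz": 0,"roll": 0,"grip": 0.48},{"dx": 0.002,"dy": 0.013,"dz": 0,"roll": 0,"grip": 0.48},{"dx": 0.003,"dy": 0.02,"dz": 0,"roll": 0,"grip": 0.48},{"dx": 0.004,"dy": 0.027,"dz": 0,"roll": 0,"grip": 0.48},{"dx": 0.005,"dy": 0.034,"dz": 0,"roll": 0,"grip": 0.48},{"dx": 0.006,"dy": 0.041,"dz": 0,"roll": 0,"grip": 0.48},{"dx": 0.0075,"dy": 0.048,"dz": 0,"roll": 0,"grip": 0.48},{"dx": 0.0085,"dy": 0.055,"dz": 0,"roll": 0,"grip": 0.48}]'

```text
t: 14.5
tcp_pos: [0.4776, -0.1467, 0.0164]
eef_rot: [-0.535, -0.459, 0.538, -0.462]
contact_force: [-0.1, -1.2, 0.3]
width: 0.0219
```

send_rows --targets '[{"dx": 0.001,"dy": 0.006,"dz": 0,"roll": 0,"grip": 0.48},{"dx": 0.002,"dy": 0.013,"dz": 0,"roll": 0,"grip": 0.48},{"dx": 0.003,"dy": 0.02,"dz": 0,"roll": 0,"grip": 0.48},{"dx": 0.004,"dy": 0.027,"dz": 0,"roll": 0,"grip": 0.48},{"dx": 0.005,"dy": 0.034,"dz": 0,"roll": 0,"grip": 0.48},{"dx": 0.006,"dy": 0.041,"dz": 0,"roll": 0,"grip": 0.48},{"dx": 0.0075,"dy": 0.048,"dz": 0,"roll": 0,"grip": 0.48},{"dx": 0.0085,"dy": 0.055,"dz": 0,"roll": 0,"grip": 0.48}]'

```text
t: 15.5
tcp_pos: [0.4863, -0.0913, 0.0165]
eef_rot: [-0.536, -0.459, 0.538, -0.462]
contact_force: [0.4, -0.3, -0.7]
width: 0.0219
```

```bash
python3 cup.py
```

```text
15.5 [ 0.4863 -0.0913  0.0165] 81.2 [ 0.4 -0.3 -0.7]
scene [283 164  18  28 418] [ 0.4937 -0.0524]
scene [224 184  20  25 355] [ 0.6562 -0.1134]
scene [363 207  18  12 106] [0.429 0.196]
scene [273 235  20  27 411] [0.6718 0.1152]
wrist [  248   136   136   146 14943] [ 0.4901 -0.0585]
wrist [ 555  206   85   98 5703] [ 0.6244 -0.0982]
top [273 143  16  21 257] [0.6732 0.1171]
top [342 149  16  20 255] [ 0.6553 -0.1093]
top [326 199  15  19 191] [ 0.4867 -0.0514]
```

send_rows --targets '[{"dx": 0.001,"dy": 0.006,"dz": 0,"roll": 0,"grip": 0.48},{"dx": 0.002,"dy": 0.013,"dz": 0,"roll": 0,"grip": 0.48},{"dx": 0.003,"dy": 0.02,"dz": 0,"roll": 0,"grip": 0.48},{"dx": 0.004,"dy": 0.027,"dz": 0,"roll": 0,"grip": 0.48},{"dx": 0.005,"dy": 0.034,"dz": 0,"roll": 0,"grip": 0.48},{"dx": 0.006,"dy": 0.041,"dz": 0,"roll": 0,"grip": 0.48},{"dx": 0.0075,"dy": 0.048,"dz": 0,"roll": 0,"grip": 0.48},{"dx": 0.0085,"dy": 0.055,"dz": 0,"roll": 0,"grip": 0.48}]'

```text
t: 16.65
tcp_pos: [0.4949, -0.0356, 0.0165]
eef_rot: [-0.535, -0.459, 0.538, -0.462]
contact_force: [-1.4, -0.3, -0.2]
width: 0.0222
```

send_rows --targets '[{"dx": 0.001,"dy": 0.006,"dz": 0,"roll": 0,"grip": 0.48},{"dx": 0.002,"dy": 0.013,"dz": 0,"roll": 0,"grip": 0.48},{"dx": 0.003,"dy": 0.02,"dz": 0,"roll": 0,"grip": 0.48},{"dx": 0.004,"dy": 0.026,"dz": 0,"roll": 0,"grip": 0.48},{"dx": 0.005,"dy": 0.031,"dz": 0,"roll": 0,"grip": 0.48},{"dx": 0.0055,"dy": 0.035,"dz": 0,"roll": 0,"grip": 0.48},{"dx": 0.006,"dy": 0.038,"dz": 0,"roll": 0,"grip": 0.48},{"dx": 0.006,"dy": 0.039,"dz": 0,"roll": 0,"grip": 0.48}]'

```text
t: 17.65
tcp_pos: [0.501, 0.0035, 0.0165]
eef_rot: [-0.535, -0.459, 0.538, -0.462]
contact_force: [-0.3, -1.3, -0.2]
width: 0.0225
```

```bash
python3 cup.py
```

```text
17.65 [0.501  0.0035 0.0165] 81.3 [-0.3 -1.3 -0.2]
scene [224 184  20  25 360] [ 0.656  -0.1136]
scene [301 184  19  28 438] [0.5086 0.0421]
scene [363 207  18  12 107] [0.4289 0.1961]
scene [273 235  20  27 411] [0.6718 0.1152]
wrist [ 591    0   49   34 1323] [0.6305 0.0955]
wrist [  248   136   136   144 14950] [0.5047 0.0351]
wrist [ 572  365   68   35 1614] [ 0.6564 -0.0915]
top [273 143  15  21 256] [0.6732 0.1172]
top [342 149  17  20 257] [ 0.6552 -0.1097]
top [297 196  14  18 147] [0.4975 0.0444]
```

The cup is at about (0.5065, 0.039), on the gap's centreline. I'll back off, lift, turn and go behind it.

send_rows --targets '[{"dx": -0.003,"dy": -0.02,"dz": 0,"roll": 0,"grip": 0.48},{"dx": -0.006,"dy": -0.04,"dz": 0,"roll": 0,"grip": 0.48},{"dx": -0.006,"dy": -0.045,"dz": 0.04,"roll": 0,"grip": 0.48},{"dx": -0.02,"dy": -0.045,"dz": 0.09,"roll": -0.1,"grip": 0.48},{"dx": -0.035,"dy": -0.03,"dz": 0.125,"roll": -0.28,"grip": 0.48},{"dx": -0.05,"dy": 0,"dz": 0.13,"roll": -0.46,"grip": 0.48},{"dx": -0.056,"dy": 0.02,"dz": 0.13,"roll": -0.64,"grip": 0.48},{"dx": -0.056,"dy": 0.034,"dz": 0.13,"roll": -0.82,"grip": 0.48}]'

```text
t: 18.8
tcp_pos: [0.4445, 0.0382, 0.1469]
eef_rot: [-0.675, -0.206, 0.678, -0.208]
contact_force: [0.3, 0.7, 0.0]
width: 0.022
```

send_rows --targets '[{"dx": 0,"dy": 0,"dz": 0,"roll": -0.18,"grip": 0.48},{"dx": 0,"dy": 0,"dz": 0,"roll": -0.36,"grip": 0.48},{"dx": 0,"dy": 0,"dz": 0,"roll": -0.5,"grip": 0.48},{"dx": 0,"dy": 0,"dz": 0,"roll": -0.576,"grip": 0.48},{"dx": 0,"dy": 0,"dz": 0,"roll": -0.576,"grip": 0.48},{"dx": 0,"dy": 0,"dz": 0,"roll": -0.576,"grip": 0.48},{"dx": 0,"dy": 0,"dz": 0,"roll": -0.576,"grip": 0.48},{"dx": 0,"dy": 0,"dz": 0,"roll": -0.576,"grip": 0.48}]'

```text
t: 19.8
tcp_pos: [0.4445, 0.0382, 0.1469]
eef_rot: [-0.706, -0.006, 0.709, -0.007]
contact_force: [-0.6, -0.7, 0.2]
width: 0.0224
```

```bash
python3 cup.py
python3 - <<'E'
from h import *
import pickle
d=grab('wrist','wrist2.png'); pickle.dump(d,open('w.pkl','wb'))
print(proj(d,[[.5781,.077,.042],[.5798,.0011,.042],[.5065,.039,.062]]).round(1))
E
```

```text
19.8 [0.4445 0.0382 0.1469] 1.0 [-0.6 -0.7  0.2]
scene [224 184  20  25 356] [ 0.656  -0.1139]
scene [301 185  19  28 429] [0.5094 0.0429]
scene [363 207  18  12 105] [0.4291 0.1959]
scene [273 235  20  27 411] [0.6718 0.1152]
wrist [ 284   96   64   66 3279] [0.5054 0.0389]
wrist [127 192  51  51 650] [0.4262 0.184 ]
top [273 143  15  21 256] [0.6732 0.1172]
top [342 149  17  20 262] [ 0.655  -0.1095]
[[268.   31.3]
 [366.1  30.8]
 [315.5 128.7]]
```

View pics/wrist2.png

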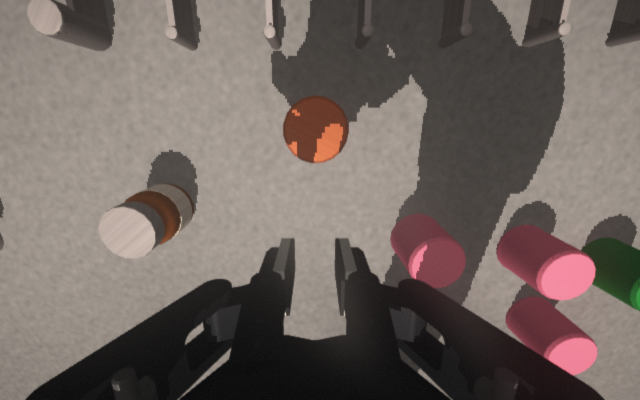

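The wrist view shows the gap-3 posts at (270,32) and (367,31), 1–2 px from the prediction. The cup at (316,129) is centred between them. I'll descend and push straight in.

send_rows --targets '[{"dx": 0,"dy": 0,"dz": -0.03,"roll": 0,"grip": 0.48},{"dx": 0,"dy": 0,"dz": -0.06,"roll": 0,"grip": 0.48},{"dx": 0,"dy": 0,"dz": -0.09,"roll": 0,"grip": 0.48},{"dx": 0,"dy": 0,"dz": -0.112,"roll": 0,"grip": 0.48},{"dx": 0,"dy": 0,"dz": -0.124,"roll": 0,"grip": 0.48},{"dx": 0.005,"dy": 0,"dz": -0.125,"roll": 0,"grip": 0.48},{"dx": 0.01,"dy": 0,"dz": -0.125,"roll": 0,"grip": 0.48},{"dx": 0.015,"dy": 0,"dz": -0.125,"roll": 0,"grip": 0.48}]'

```text
t: 21.0
tcp_pos: [0.4607, 0.0382, 0.0227]
eef_rot: [-0.706, -0.006, 0.708, -0.007]
contact_force: [-0.3, -0.2, -0.1]
width: 0.0227
```

send_rows --targets '[{"dx": 0.005,"dy": 0,"dz": 0,"roll": 0,"grip": 0.48},{"dx": 0.01,"dy": 0,"dz": 0,"roll": 0,"grip": 0.48},{"dx": 0.015,"dy": 0,"dz": 0,"roll": 0,"grip": 0.48},{"dx": 0.021,"dy": 0,"dz": 0,"roll": 0,"grip": 0.48},{"dx": 0.027,"dy": 0,"dz": 0,"roll": 0,"grip": 0.48},{"dx": 0.033,"dy": 0,"dz": 0,"roll": 0,"grip": 0.48},{"dx": 0.038,"dy": 0,"dz": 0,"roll": 0,"grip": 0.48},{"dx": 0.04,"dy": 0,"dz": 0,"roll": 0,"grip": 0.48}]'

```text
t: 22.0
tcp_pos: [0.5011, 0.0382, 0.0227]
eef_rot: [-0.706, -0.006, 0.708, -0.006]
contact_force: [-1.2, -0.1, 1.4]
width: 0.0225
```

```bash
python3 cup.py; python3 -c "
from h import *
d=grab('wrist','wrist3.png')"
```

```text
22.0 [0.5011 0.0382 0.0227] 1.0 [-1.2 -0.1  1.4]
scene [224 184  20  25 360] [ 0.6559 -0.1134]
scene [294 190  18  28 436] [0.537  0.0431]
scene [363 207  18  12 103] [0.4289 0.1958]
scene [273 235  20  27 410] [0.6718 0.1152]
wrist [  252   136   127   136 13117] [0.5312 0.0393]
wrist [ 69 308  58  27 412] [0.4656 0.1532]
wrist [   0  344   82   52 2575] [0.4312 0.1997]
top [273 143  16  21 257] [0.6733 0.1172]
top [342 149  17  20 256] [ 0.6553 -0.1096]
```

View pics/wrist3.png

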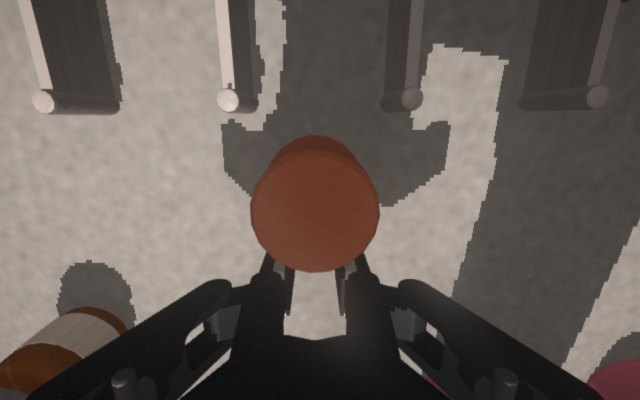

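Run:
```python
from h import *
d=grab('wrist')
a,b=ray(d,(229,99),.042),ray(d,(412,98),.042);print(a,b,(a+b)/2, ray(d,(315.5,208),.062))
```

```text
[0.57842956 0.07557152 0.042     ] [5.80130732e-01 2.08654829e-04 4.20000000e-02] [0.57928015 0.03789009 0.042     ] [0.53833642 0.03931176 0.062     ]
```

The cup is 1 mm off the gap centre, with 5 mm clearance each side. I'll continue straight in.

send_rows --targets '[{"dx": 0.005,"dy": 0,"dz": 0,"roll": 0,"grip": 0.48},{"dx": 0.01,"dy": 0,"dz": 0,"roll": 0,"grip": 0.48},{"dx": 0.015,"dy": 0,"dz": 0,"roll": 0,"grip": 0.48},{"dx": 0.02,"dy": 0,"dz": 0,"roll": 0,"grip": 0.48},{"dx": 0.025,"dy": 0,"dz": 0,"roll": 0,"grip": 0.48},{"dx": 0.031,"dy": 0,"dz": 0,"roll": 0,"grip": 0.48},{"dx": 0.037,"dy": 0,"dz": 0,"roll": 0,"grip": 0.48},{"dx": 0.042,"dy": 0,"dz": 0,"roll": 0,"grip": 0.48}]'

```text
t: 23.25
tcp_pos: [0.5433, 0.0382, 0.0228]
eef_rot: [-0.706, -0.006, 0.708, -0.007]
contact_force: [0.7, 0.2, 0.8]
width: 0.0222
```

send_rows --targets '[{"dx": 0.004,"dy": 0,"dz": 0,"roll": 0,"grip": 0.48},{"dx": 0.008,"dy": 0,"dz": 0,"roll": 0,"grip": 0.48},{"dx": 0.012,"dy": 0,"dz": 0,"roll": 0,"grip": 0.48},{"dx": 0.016,"dy": 0,"dz": 0,"roll": 0,"grip": 0.48},{"dx": 0.02,"dy": 0,"dz": 0,"roll": 0,"grip": 0.48},{"dx": 0.024,"dy": 0,"dz": 0,"roll": 0,"grip": 0.48},{"dx": 0.026,"dy": 0,"dz": 0,"roll": 0,"grip": 0.48},{"dx": 0.027,"dy": 0,"dz": 0,"roll": 0,"grip": 0.48}]'

```text
t: 24.25
tcp_pos: [0.5703, 0.0382, 0.0227]
eef_rot: [-0.706, -0.006, 0.708, -0.007]
contact_force: [-0.7, -0.6, -0.9]
width: 0.0218
```

```bash
python3 cup.py; python3 -c "
from h import *
d=grab('wrist','wrist4.png')"
```

```text
24.25 [0.5703 0.0382 0.0227] 1.0 [-0.7 -0.6 -0.9]
scene [224 184  20  26 359] [ 0.6564 -0.113 ]
scene [274 203  20  28 414] [0.6047 0.0383]
scene [363 207  18  12 106] [0.4289 0.196 ]
scene [273 235  20  27 411] [0.6716 0.115 ]
wrist [    0     0   216   102 17690] [0.6687 0.1219]
wrist [ 581   25   59  123 5267] [ 0.6535 -0.0896]
wrist [  251   136   129   136 13251] [0.6004 0.0394]
top [273 143  12  21 197] [0.6729 0.1224]
top [342 150  16  19 243] [ 0.6535 -0.1092]
```

View pics/wrist4.png

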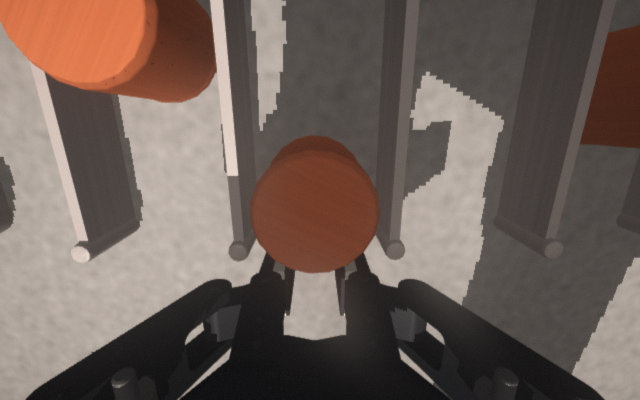

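The cup is between the posts, centre x≈0.6065, with its rear edge about 4 mm behind the fronts. The knuckles sit above the posts, so I'll push about 14 mm further slowly.

send_rows --targets '[{"dx": 0.002,"dy": 0,"dz": 0,"roll": 0,"grip": 0.48},{"dx": 0.004,"dy": 0,"dz": 0,"roll": 0,"grip": 0.48},{"dx": 0.006,"dy": 0,"dz": 0,"roll": 0,"grip": 0.48},{"dx": 0.008,"dy": 0,"dz": 0,"roll": 0,"grip": 0.48},{"dx": 0.01,"dy": 0,"dz": 0,"roll": 0,"grip": 0.48},{"dx": 0.012,"dy": 0,"dz": 0,"roll": 0,"grip": 0.48},{"dx": 0.014,"dy": 0,"dz": 0,"roll": 0,"grip": 0.48},{"dx": 0.014,"dy": 0,"dz": 0,"roll": 0,"grip": 0.48}]'

```text
t: 25.45
tcp_pos: [0.5847, 0.0383, 0.0228]
eef_rot: [-0.707, -0.006, 0.708, -0.006]
contact_force: [1.2, -0.8, -0.4]
width: 0.0225
```

Now I'll back straight out and lift.

send_rows --targets '[{"dx": -0.006,"dy": 0,"dz": 0,"roll": 0,"grip": 0.48},{"dx": -0.02,"dy": 0,"dz": 0,"roll": 0,"grip": 0.48},{"dx": -0.04,"dy": 0,"dz": 0,"roll": 0,"grip": 0.48},{"dx": -0.06,"dy": 0,"dz": 0,"roll": 0,"grip": 0.48},{"dx": -0.08,"dy": 0,"dz": 0.02,"roll": 0,"grip": 0.48},{"dx": -0.1,"dy": 0,"dz": 0.07,"roll": 0,"grip": 0.48},{"dx": -0.12,"dy": 0,"dz": 0.12,"roll": 0,"grip": 0.48},{"dx": -0.13,"dy": 0,"dz": 0.16,"roll": 0,"grip": 0.48}]'

```text
t: 26.45
tcp_pos: [0.4527, 0.0382, 0.1843]
eef_rot: [-0.707, -0.006, 0.708, -0.007]
contact_force: [0.8, -0.3, -0.4]
width: 0.0223
```

```bash
python3 cup.py; python3 -c "
from h import *
d=grab('scene','end.png')
import pickle
s=pickle.load(open('scene.pkl','rb'))['color']
w=grab('wrist')
a=cv2.resize(d['color'][90:290,170:390],(660,600),interpolation=cv2.INTER_CUBIC)
cv2.imwrite('pics/endc.png',a[:,:,::-1])"
```

```text
26.45 [0.4527 0.0382 0.1843] 1.0 [ 0.8 -0.3 -0.4]
scene [224 184  20  25 350] [ 0.6559 -0.114 ]
scene [270 206  20  28 428] [0.6188 0.0386]
scene [363 207  18  12 106] [0.429  0.1962]
scene [273 235  20  27 410] [0.6718 0.1152]
wrist [ 287    0   62   53 2607] [0.6099 0.0394]
wrist [448   0  42  14 434] [ 0.6261 -0.0949]
wrist [156 193  41  42 368] [0.4262 0.1824]
top [273 143  16  21 257] [0.6732 0.1171]
top [342 149  17  20 261] [ 0.6551 -0.1095]
```

View pics/endc.png

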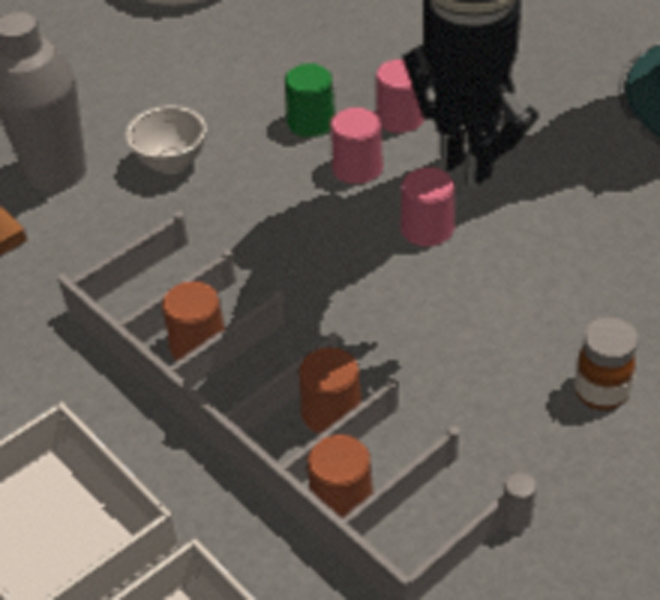

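The cup stands upright in the third gap at crop (330,390), and everything else is where it was. Its rear edge is at x≈0.591, about 17 mm behind the divider fronts at 0.574. The gripper is clear, so I'm handing in.

```bash
python3 -c "
from h import *
print(manip.finish_job())"
```

```text
the job is handed in; nothing more can be done
None
```

The copper cup is standing upright in the third gap, wholly behind the divider fronts, and the job is handed in; no verdict was reported.

- **Touches:** I touched the thick post, then the first divider, then the second, with the shut fingertips. Contact forces were about 5, 4 and 6.5 N, each where the fitted rack pose predicted.
- **Push:** I slid the cup along the counter with two slightly open fingers held low, first across in front of the gap and then straight in. The force readings at the end of each push step were only 1–2 N.
- **Final check:** The cup's centre is at about (0.620, 0.039), with its rear edge roughly 17 mm behind the divider fronts. The two stored cups measured in the same place as before. The jar, ramekin, shaker and the pink and green look-alikes look unmoved in the last picture, and the gripper was well clear. I did not re-check the bottles or the jigger at the end, but the arm never worked near them.
- **Time:** The job took about 26.5 s of the 72 s allowed.
- **Disagreements:** The cameras differed by a few millimetres on positions, and the top camera did not detect the cup in its final place. The final position rests on the scene camera and the finger position; the wrist camera saw the cup only partly.

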